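# Put the loose batteries away in the screw jar and the child-safe pot

## Task

First open both containers - unscrew the steel lid of the glass jar, and press down and turn the child-safe cap of the white pot - and lay both lids flat on the cork mat. Then put every coin cell lying on the table into the child-safe pot and every block-shaped camera battery into the glass jar, leaving the lids on the mat and the other things on the table undisturbed.

Things in the scene. Friction and masses are not known exactly. Their poses are not given: they have to be found in the camera images.
- screw_jar: Clear glass jar, fixed to the table, 66 mm across, rim 80 mm up; open mouth 46 mm wide in a neck 52 mm outside with a right-hand screw thread (59 mm over it), 6 mm a turn. Inner floor 4 mm up. Origin: centre of underside, z up. Its lid starts with its underside 57 mm and top 83 mm above the table.
- screw_lid: Ribbed steel screw lid of the glass jar, 66 mm across, 26 mm high, 60 g. Origin: centre of its open underside, z to its closed top. Turned anticlockwise seen from above it climbs 6 mm a turn and comes free after 2 to 2.2 turns (about 13 mm up); before that it cannot be pulled off. Turns easily, stays put between grasps.
- safety_pot: White plastic pot, fixed to the table, 62 mm across, rim 60 mm up; open mouth 36 mm wide in a neck 42 mm outside with locking tabs out to 49 mm. Inner floor 4 mm up. Origin: centre of underside, z up. Its cap starts with its underside 46 mm and top 72 mm above the table.
- safety_cap: Ribbed white child-safe cap of the pot, 56 mm across, 26 mm high, 30 g. Origin: centre of open underside, z to closed top. Press it down 5 to 6.5 mm on its spring (17 to 20 N; stop at 7 mm) and, held down, turn it anticlockwise seen from above 1.1 rad or more, to a stop at 1.2 to 1.55 rad; back off a little and it lifts straight off. Unpressed it turns under 0.4 rad.
- mat: Thin cork mat fixed on the table beyond the batteries: 120 mm (its x) by 250 mm (its y), 2 mm thick. Origin: centre of its underside.
- coin0: Thick steel coin cell, a disc 24.5 mm across and 7.7 mm thick, 12 g, lying on the table; may be absent. Origin: centre of its lower face at the start, z along the disc's axis.
- coin1: Thick steel coin cell, a disc 24.5 mm across and 7.7 mm thick, 12 g, lying on the table; may be absent. Origin: centre of its lower face at the start, z along the disc's axis.
- coin2: Thick steel coin cell, a disc 24.5 mm across and 7.7 mm thick, 12 g, lying on the table; may be absent. Origin: centre of its lower face at the start, z along the disc's axis.
- pack0: Black camera battery, a block 30 mm (its x) by 20 mm (its y) by 12 mm (its z), 22 g, lying on the table; may be absent. Origin: centre of its lower 30 x 20 mm face.
- pack1: Black camera battery, a block 30 mm (its x) by 20 mm (its y) by 12 mm (its z), 22 g, lying on the table; may be absent. Origin: centre of its lower 30 x 20 mm face.
- pack2: Black camera battery, a block 30 mm (its x) by 20 mm (its y) by 12 mm (its z), 22 g, lying on the table; may be absent. Origin: centre of its lower 30 x 20 mm face.
- mug: White mug 80 mm across, 90 mm high, with a handle; leave alone. Origin: centre of its underside.
- snack_can: Food can 66 mm across, 110 mm high; leave alone. Origin: centre of its underside.
- tape_roll: Roll of clear tape lying flat, 72 mm across, 20 mm high; leave alone. Origin: centre of its underside.
- charger: White plug charger 42 x 36 x 28 mm; leave alone. Origin: centre of its underside.
- remote: Black remote control 150 x 42 x 18 mm; leave alone. Origin: centre of its underside.
- power_bank: Grey power bank 140 x 68 x 16 mm; leave alone. Origin: centre of its underside.

How it is judged:
On the way:
1. both lids are off and lie flat, released, on the cork mat (x of screw_lid in the frame of mat between -0.06 and 0.06 m and y of screw_lid in the frame of mat between -0.125 and 0.125 m and height (world z) of each of screw_lid, safety_cap below 0.035 m and angle between the z axis of each of screw_lid, safety_cap and the z axis of mat, either way round below 0.2 rad and linear speed of each of screw_lid, safety_cap below 0.02 m/s and x of safety_cap in the frame of mat between -0.06 and 0.06 m and y of safety_cap in the frame of mat between -0.125 and 0.125 m and contact force between the fingers and screw_lid below 0.1 N and contact force between the fingers and safety_cap below 0.1 N), for 0.2 s.
At the end, for the whole second after the job is handed in: Both lids lie flat (either way up, within 0.2 rad), centres on the cork mat, released, at rest; every coin cell present is at rest in the white pot (within 30 mm of its axis, origin below 45 mm), every camera battery present in the glass jar (within 32 mm, below 62 mm) (all of step 1 and horizontal distance between each of coin0, coin1, coin2 and safety_pot below 0.03 m and height (world z) of each of coin0, coin1, coin2 below 0.045 m and linear speed of each of coin0, coin1, coin2, pack0, pack1, pack2 below 0.03 m/s and horizontal distance between each of pack0, pack1, pack2 and screw_jar below 0.032 m and height (world z) of each of pack0, pack1, pack2 below 0.062 m); the robot touches nothing.
It fails at once if a bystander (mug, can, tape roll, charger, remote, power bank) is pushed more than 40 mm or tipped over (distance of any of mug, snack_can, tape_roll, charger, remote, power_bank from where it was at the start of the episode above 0.04 m or angle between any of mug, snack_can, tape_roll, charger, remote, power_bank's own z axis and vertical above 0.7 rad).
Of coin0, coin1, coin2 only 1 to 3 are there at a start; the rules pass over those that are not, and their reading is None.
Of pack0, pack1, pack2 only 1 to 3 are there at a start; the rules pass over those that are not, and their reading is None.
At some moment in a run one of coin0, coin1, coin2, pack0, pack1, pack2 may be knocked a few centimetres aside while the robot is not near it.
Once in a run the grip may slacken for a moment while it holds something.
It also fails if it takes over 210 s, if anything falls off the work surface, if the arm or the gripper's body presses on something with over 40 N, if the wrist force passes 120 N, or if a joint passes its speed limit or range.

## Robot

A 7-joint arm with a two-finger parallel gripper is mounted at the origin on the work surface. World frame = base frame: x ahead of the robot, y to its left, z up, the work surface at z = 0. Lengths are in m, angles in rad, forces in N, time in s.
With the tool pointing down it reaches from about 0.35 to 0.9 m from the base axis. Payload 8.1 kg.
Tool frame: the origin (TCP) lies at the very end of the fingers, on their centre line; the grasp point (between the pads) lies 19 mm behind it (grasp_offset is the distance from the TCP to the grasp point, in m); z points along the fingers, y is the line along which they close (so a half turn about z gives the same grasp; the last joint's range is limited). The gripper opens to 92 mm and grips with 3 to 60 N. Pads are 19 mm wide; open, the fingers measure 130 mm over their backs; the gripper's body (75 mm by 190 mm) begins 47 mm behind the grasp point.
Start: joints at [1.177, 0.434, 0.025, 1.573, -0.012, 1.134, -0.075], TCP at [0.179, -0.599, 0.227] pointing down, gripper open.
Joint ranges: [-2.62, 2.62], [-0.44, 2.09], [-1.27, 1.32], [0.08, 2.57], [-1.32, 4.46], [0.12, 2], [-2.74, 2.74]. Speed limits (rad/s): [2.22, 2.22, 3.01, 3.01, 3.14, 3.14, 3.14].

## Interface

Orientations are given as a rotation vector (axis times angle).
In Python, from cell import observe, get_image, camera_params, sign_off, silhouettes, grasp_offset gives the robot as it stands. The module is installed in compiled form; this text tells all that it offers.
- The arm moves only by the tool jog_arm, never from a script. Its argument "motion" is a list that holds one entry, the list of rows, each a list of 7 numbers: the shift along the tool's x, y, z in m, then the turn, a rotation vector about the tool's x, y, z in rad, then the closure, from -1 (fully open) to 1 (shut), so that 0 is half open. In form: [[[dx, dy, dz, wx, wy, wz, hand], ...]]. A call has 1 to 10 rows; each row is the pose to reach, as a shift and turn from the pose commanded when the call began, along the tool's axes at that moment; what a row does not reach only later rows make up. A row lasts 1/12 s, in which the tool goes at most 41.7 mm and 7.16 degrees, less where a joint would pass 70% of its speed; a pose out of reach is approached as far as the arm can. A call with a gripper value outside its range is refused whole. The fingers move at their own pace and stop on an object; "force" is the grip in N (left out, the last holds). Time passes only in rows, so rows that repeat a pose let the fingers close. It gives the time, the measured TCP pose, the force, the opening and the grip force at its end, in the units of the state.
- observe(): the state, without advancing time (a new reading comes with each control period).
- get_image(name): name is "side" or "top" or "wrist"; returns the picture (420x560x3 uint8, red, green, blue); there is no depth.
- camera_params(name): a dict with "vertical_fov" (degrees; the focal length in pixels is half the picture's height over the tangent of half this angle, whatever the lens; pixels are square), "cx", "cy" (the principal point, pixels), "T" (4x4, takes a point from camera to world coordinates). Camera axes: x right, y down, z forward; pixel columns grow to the right and rows downward; lengths in m; the calibration is good to about 2 mm. A picture is of the moment at which its call begins: read the wrist's pose just before it. camera_params takes no time and is no camera call; for the wrist camera it gives the pose at the moment of the call.
- sign_off(): hands the job in; it is judged then, once.
Trained networks look in the newest picture that a camera, given by its name, has taken for a name from the list of things; names that differ only in an ending like _2 or _b are one class to them, and where a whole thing is asked for, a point or a joint stands for the part that bears it (a point fixed in the world has none). Each returns a list of dicts, best first, with "p" (0 to 1); they miss things now and then, are a little off and sometimes report something else, mostly with a low value. They report only what shows in the picture. A call takes as long as a camera call.
- silhouettes(query, camera): "mask" (420x560 bool, what is visible of it) and "pixel" ([column, row] in pixels, amid what is visible of it).
The state is a dict: "clock": time; "joints": joint angles; "dq": joint speeds; "joint_efforts": joint torques, N m; "position": TCP position; "ee_rot": TCP orientation; "force": force on the tool from outside, world axes, zero at the start; "ft_torque": the same for the moment, N m; "width": opening from 0.0 (shut) to 1.0 (fully open); "gripper_force": force on a finger pad.
Only numpy, scipy, OpenCV 4.12 (cv2) and the standard library are available. Lean on these libraries where they do the work, as an engineer would, in place of code of your own. Each camera call takes 0.05 s, during which the arm holds its last target. There are 200 camera calls.

## Working session

There is one attempt and no reset: what is moved stays moved. The work goes in short steps, Python scripts to look and compute and a tool call to move; the robot and the scene stay as the last step left them, time stands still between calls to the robot, and variables do not carry over. Pictures are saved under pics/ and viewed, at most 14 in all, crops included, and the job is handed in when it is done.

Besides the shell and the picture viewer there is one more tool, called after "Request:" in YAML: its name, and indented under it one key for each argument. jog_arm: Moves the arm, as the interface text tells. Its arguments: {"type":"object","properties":{"motion":{"type":"array"},"force":{"type":"number"}},"required":["motion"]}

```bash
mkdir -p pics
cat > h.py <<'E'
import numpy as np, cv2
from cell import *
from scipy.spatial.transform import Rotation as R
def cam(n):
    p=camera_params(n); f=210/np.tan(np.radians(p['vertical_fov'])/2)
    return f,p['cx'],p['cy'],np.array(p['T'])
def px2w(n,u,v,z,c=None):
    f,cx,cy,T=c or cam(n)
    d=T[:3,:3]@np.array([(u-cx)/f,(v-cy)/f,1]); o=T[:3,3]
    return o+d*(z-o[2])/d[2]
def w2px(n,P,c=None):
    f,cx,cy,T=c or cam(n)
    q=T[:3,:3].T@(np.array(P)-T[:3,3]); return np.array([f*q[0]/q[2]+cx,f*q[1]/q[2]+cy])
def shot(n,name=None):
    im=get_image(n)
    if name: cv2.imwrite('pics/'+name,im[:,:,::-1])
    return im
def st():
    s=observe(); r=R.from_rotvec(s['ee_rot']).as_matrix()
    print('t',round(s['clock'],2),'pos',np.round(s['position'],4),'x',np.round(r[:,0],3),'y',np.round(r[:,1],3),'z',np.round(r[:,2],3),'F',np.round(s['force'],1),'w',round(s['width'],3),'j',np.round(s['joints'],2))
    return np.array(s['position']),r
def to(target,yaw=None):
    """shift in tool axes to reach world target; yaw = world angle of tool x"""
    s=observe(); r=R.from_rotvec(s['ee_rot']).as_matrix(); p=np.array(s['position'])
    print('shift',np.round(r.T@(np.array(target)-p),4))
E
python3 - <<'E'
from h import *
st(); print(grasp_offset)
for n in('top','side'):
    shot(n,n+'0.png'); c=cam(n); print(n,c[0],c[1:3],np.round(c[3],3).tolist())
    for q in ['screw_lid','safety_cap','mat','coin0','pack0','mug','snack_can','tape_roll','charger','remote','power_bank']:
        for d in silhouettes(q,n)[:4]:
            z={'screw_lid':.083,'safety_cap':.072,'coin0':.0077,'pack0':.012}.get(q,0.0)
            m=d['mask'].astype(np.uint8); rc=cv2.minAreaRect(cv2.findNonZero(m)) if m.any() else None
            print(q,round(d['p'],2),np.round(d['pixel']),m.sum(),rc and [np.round(x,1) for x in rc], np.round(px2w(n,*(rc[0] if rc else d['pixel']),z,c),3))
E
```

```text
t 0.0 pos [ 0.179  -0.5983  0.2259] x [ 0.958  0.287 -0.   ] y [ 0.287 -0.958 -0.002] z [-0.001  0.001 -1.   ] F [-0.3  0.2 -0. ] w 1.001 j [ 1.18  0.44  0.02  1.57 -0.01  1.13 -0.08]
0.0188
top 391.5214129281611 (280.1258707725252, 212.49357060968939) [[0.019, -0.988, 0.151, 0.368], [-1.0, -0.015, 0.025, 0.006], [-0.022, -0.151, -0.988, 1.047], [0.0, 0.0, 0.0, 1.0]]
screw_lid 0.75 [396. 205.] 627 [array([397. , 204.2]), array([26.3, 28.6]), np.float64(56.3)] [ 0.54  -0.26   0.083]
safety_cap 0.68 [207. 196.] 387 [array([205.5, 199.5]), array([21., 21.]), np.float64(90.0)] [0.547 0.221 0.072]
safety_cap 0.22 [449. 294.] 998 [array([449.8, 293.3]), array([62.1, 17.2]), np.float64(34.2)] [ 0.325 -0.384  0.072]
mat 0.67 [292. 166.] 3815 [array([294., 169.]), array([42., 90.]), np.float64(90.0)] [ 0.649 -0.004  0.   ]
coin0 0.39 [329. 248.] 65 [array([328., 248.]), array([8., 8.]), np.float64(90.0)] [ 0.434 -0.097  0.008]
pack0 0.59 [255. 204.] 77 [array([253.5, 207.5]), array([ 7.6, 10.3]), np.float64(26.6)] [0.538 0.103 0.012]
mug 0.7 [162. 152.] 1204 [array([163., 151.]), array([46.7,
[... 1888 characters left out ...]
64(57.3)] [0.708 0.324 0.   ]
mug 0.34 [198. 237.] 399 [array([197., 244.]), array([24., 26.]), np.float64(90.0)] [0.641 0.205 0.   ]
snack_can 0.98 [281. 106.] 705 [array([280., 107.]), array([38., 20.]), np.float64(90.0)] [ 0.714 -0.412  0.   ]
tape_roll 0.87 [202. 248.] 429 [array([197. , 244.5]), array([25., 26.]), np.float64(90.0)] [0.64  0.207 0.   ]
charger 0.5 [265. 147.] 182 [array([267.5, 146.5]), array([13., 15.]), np.float64(90.0)] [ 0.657 -0.219  0.   ]
remote 0.72 [390. 142.] 507 [array([387.3, 142.4]), array([12.8, 44.3]), np.float64(67.8)] [ 0.326 -0.415  0.   ]
power_bank 0.95 [244. 355.] 1796 [array([244.4, 353.3]), array([59.4, 30.8]), np.float64(76.0)] [0.37  0.414 0.   ]
```

```bash
python3 -c "
import cv2
a=cv2.imread('pics/top0.png'); cv2.imwrite('pics/top0c.png',cv2.resize(a[130:310,170:450],None,fx=2.85,fy=2.85,interpolation=cv2.INTER_CUBIC)[:600,:800])"
```

```text
(no output)
```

View pics/top0c.png

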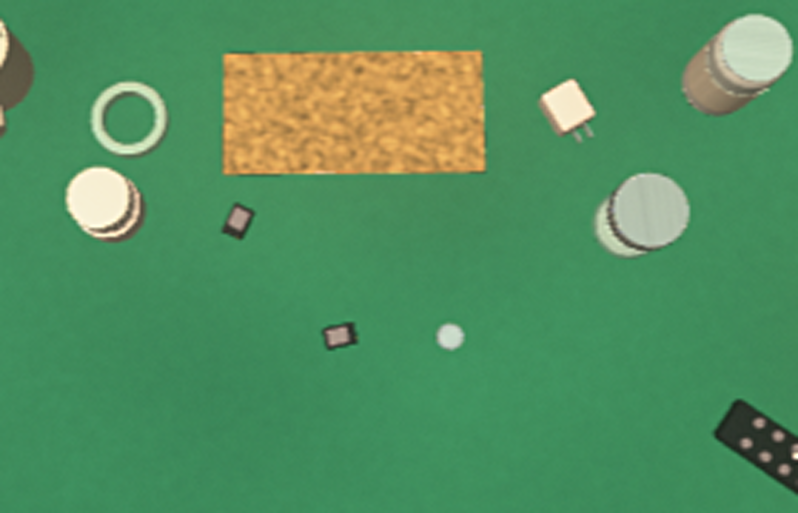

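The crop shows one coin at crop (450,336), two black packs at (238,220) and (339,336), the mat around (355,113), the jar lid at (650,210) and the pot cap at (100,198). Next I move above the jar.

Request:
jog_arm:
  motion:
    - [[0.035,-0.017,0,0,0,0,-1],[0.07,-0.034,0,0,0,0,-1],[0.105,-0.052,0,0,0,0,-1],[0.14,-0.069,0,0,0,0,-1],[0.175,-0.086,0,0,0,0,-1],[0.21,-0.103,0,0,0,0,-1],[0.245,-0.12,0,0,0,0,-1],[0.28,-0.138,0,0,0,0,-1],[0.315,-0.155,0,0,0,0,-1],[0.35,-0.172,0,0,0,0,-1]]

```text
clock: 2.03
position: [0.4664, -0.3322, 0.227]
ee_rot: [3.108, 0.455, 0.001]
force: [0.5, -1.6, -0.6]
width: 1.004
gripper_force: 0.0
```

Request:
jog_arm:
  motion:
    - [[0.035,-0.017,0,0,0,0,-1],[0.07,-0.034,0,0,0,0,-1],[0.093,-0.046,0,0,0,0,-1],[0.093,-0.046,0,0,0,0,-1],[0.093,-0.046,0,0,0,0,-1],[0.093,-0.046,0,0,0,0,-1]]

```text
clock: 2.53
position: [0.5405, -0.2637, 0.2266]
ee_rot: [3.108, 0.454, -0.001]
force: [-0.8, 0.0, 1.0]
width: 1.003
gripper_force: 0.0
```

Run:
```python
from h import *
p,r=st(); shot('wrist','w1.png'); c=cam('wrist'); print(np.round(c[3],3).tolist(),c[0])
for d in silhouettes('screw_lid','wrist')[:2]:
    m=d['mask'].astype(np.uint8); rc=cv2.minAreaRect(cv2.findNonZero(m)); print(d['p'],rc,px2w('wrist',*rc[0],.083,c))
```

```text
t 2.53 pos [ 0.5405 -0.2637  0.2266] x [ 0.958  0.286 -0.001] y [ 0.286 -0.958  0.   ] z [-0.001 -0.001 -1.   ] F [-0.8  0.   1. ] w 1.003 j [ 0.46  0.4  -0.13  1.62  0.06  1.12 -0.97]
[[0.284, -0.92, -0.269, 0.614], [-0.959, -0.273, -0.08, -0.242], [0.0, 0.281, -0.96, 0.385], [0.0, 0.0, 0.0, 1.0]] 371.66636050048925
0.91 ((281.0, 190.5), (79.0, 78.0), 90.0) [ 0.54442958 -0.26179077  0.083     ]
0.6 ((443.3567199707031, 56.707366943359375), (91.52363586425781, 135.32406616210938), 60.101104736328125) [ 0.67875854 -0.34987895  0.083     ]
```

View pics/w1.png

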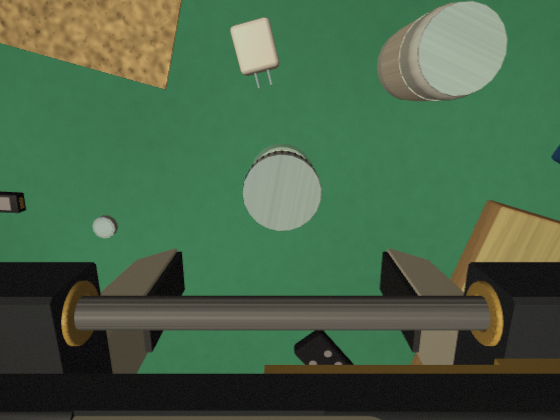

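The wrist view shows the lid top centred at about (282,191), which is about (0.544,-0.262). The can and charger are well clear. I'll wind the wrist clockwise while descending, then grip.

Request:
jog_arm:
  motion:
    - [[0.004,0,0.01,0,0,0.12,-1],[0.004,0,0.02,0,0,0.24,-1],[0.004,0,0.03,0,0,0.36,-1],[0.004,0,0.04,0,0,0.48,-1],[0.004,0,0.05,0,0,0.6,-1],[0.004,0,0.06,0,0,0.72,-1],[0.004,0,0.07,0,0,0.84,-1],[0.004,0,0.08,0,0,0.96,-1],[0.004,0,0.09,0,0,1.08,-1],[0.004,0,0.1,0,0,1.2,-1]]

```text
clock: 3.47
position: [0.544, -0.2634, 0.1266]
ee_rot: [2.816, -1.391, 0.001]
force: [-0.1, 0.7, 0.3]
width: 1.003
gripper_force: 0.0
```

Request:
jog_arm:
  motion:
    - [[0,0,0.018,0,0,0.12,-1],[0,0,0.036,0,0,0.24,-1],[0,0,0.054,0,0,0.3,-1],[0,0,0.072,0,0,0.3,-1],[0,0,0.072,0,0,0.3,-1],[0,0,0.072,0,0,0.3,-1]]

```text
clock: 3.97
position: [0.5437, -0.2626, 0.0544]
ee_rot: [2.583, -1.787, -0.003]
force: [0.5, -0.3, -0.2]
width: 1.0
gripper_force: 0.0
```

Request:
jog_arm:
  motion:
    - [[0,0,0,0,0,0,1],[0,0,0,0,0,0,1],[0,0,0,0,0,0,1],[0,0,0,0,0,0,1],[0,0,0,0,0,0,1],[0,0,0,0,0,0,1]]
  force: 25

```text
clock: 4.47
position: [0.5428, -0.2633, 0.0555]
ee_rot: [2.581, -1.787, -0.003]
force: [-8.2, -1.9, 7.2]
width: 0.722
gripper_force: 25.0
```

```bash
python3 -c "
from h import *
st()"
```

```text
t 4.47 pos [ 0.5428 -0.2633  0.0555] x [ 0.352 -0.936 -0.   ] y [-0.936 -0.352  0.003] z [-0.003 -0.001 -1.   ] F [-8.2 -1.9  7.2] w 0.722 j [ 0.23  0.59  0.2   1.81 -0.16  0.76 -2.28]
```

Request:
jog_arm:
  motion:
    - [[0,0.001,-0.0001,0,0,-0.12,1],[0,0.001,-0.0002,0,0,-0.24,1],[0,0.001,-0.0003,0,0,-0.36,1],[0,0.001,-0.0005,0,0,-0.48,1],[0,0.001,-0.0006,0,0,-0.6,1],[0,0.001,-0.0007,0,0,-0.72,1],[0,0.001,-0.0008,0,0,-0.84,1],[0,0.001,-0.0009,0,0,-0.96,1],[0,0.001,-0.001,0,0,-1.08,1],[0,0.001,-0.0012,0,0,-1.2,1]]

```text
clock: 5.3
position: [0.5428, -0.2629, 0.056]
ee_rot: [3.141, -0.007, -0.003]
force: [-3.1, -1.7, -0.9]
width: 0.717
gripper_force: 25.0
```

```bash
python3 -c "
from h import *
st()"
```

```text
t 5.3 pos [ 0.5428 -0.2629  0.056 ] x [ 1.    -0.004 -0.002] y [-0.004 -1.     0.001] z [-0.002 -0.001 -1.   ] F [-3.1 -1.7 -0.9] w 0.717 j [ 0.45  0.59 -0.13  1.79  0.11  0.77 -1.31]
```

Request:
jog_arm:
  motion:
    - [[0,0,-0.0001,0,0,-0.12,1],[0,0,-0.0002,0,0,-0.24,1],[0,0,-0.0003,0,0,-0.36,1],[0,0,-0.0005,0,0,-0.48,1],[0,0,-0.0006,0,0,-0.6,1],[0,0,-0.0007,0,0,-0.72,1],[0,0,-0.0008,0,0,-0.84,1],[0,0,-0.0009,0,0,-0.96,1],[0,0,-0.001,0,0,-1.08,1],[0,0,-0.0012,0,0,-1.2,1]]

```text
clock: 6.13
position: [0.5427, -0.2625, 0.0571]
ee_rot: [-2.596, -1.768, 0.003]
force: [-3.7, 0.5, -0.3]
width: 0.723
gripper_force: 25.0
```

Request:
jog_arm:
  motion:
    - [[0,0,-0.0001,0,0,-0.12,1],[0,0,-0.0002,0,0,-0.24,1],[0,0,-0.0003,0,0,-0.36,1],[0,0,-0.0005,0,0,-0.48,1],[0,0,-0.0006,0,0,-0.6,1],[0,0,-0.0007,0,0,-0.72,1],[0,0,-0.0008,0,0,-0.84,1],[0,0,-0.0009,0,0,-0.96,1],[0,0,-0.001,0,0,-1.08,1],[0,0,-0.0012,0,0,-1.2,1]]

```text
clock: 6.97
position: [0.5423, -0.2627, 0.0581]
ee_rot: [-1.144, -2.923, 0.003]
force: [-4.1, 0.3, -0.5]
width: 0.722
gripper_force: 25.0
```

```bash
python3 -c "
from h import *
st()"
```

```text
t 6.97 pos [ 0.5423 -0.2627  0.0581] x [-0.735  0.679  0.002] y [ 0.679  0.735 -0.003] z [-0.003 -0.001 -1.   ] F [-4.1  0.3 -0.5] w 0.722 j [ 0.86  0.71 -0.75  1.75  0.6   0.92  0.67]
```

Request:
jog_arm:
  motion:
    - [[0,0,-0.0001,0,0,-0.12,1],[0,0,-0.0002,0,0,-0.24,1],[0,0,-0.0003,0,0,-0.36,1],[0,0,-0.0005,0,0,-0.48,1],[0,0,-0.0006,0,0,-0.6,1],[0,0,-0.0007,0,0,-0.72,1],[0,0,-0.0008,0,0,-0.84,1],[0,0,-0.0009,0,0,-0.96,1],[0,0,-0.001,0,0,-1.08,1],[0,0,-0.0012,0,0,-1.2,1]]

```text
clock: 7.8
position: [0.5422, -0.263, 0.0592]
ee_rot: [0.706, -3.057, 0.001]
force: [-4.1, -0.2, -1.3]
width: 0.724
gripper_force: 25.0
```

```bash
python3 -c "
from h import *
st()"
```

```text
t 7.8 pos [ 0.5422 -0.263   0.0592] x [-0.899 -0.439  0.004] y [-0.439  0.899  0.   ] z [-0.003 -0.001 -1.   ] F [-4.1 -0.2 -1.3] w 0.724 j [ 1.    0.83 -1.03  1.74  0.81  1.06  1.71]
```

Request:
jog_arm:
  motion:
    - [[0,0,0,0,0,0,-1],[0,0,0,0,0,0,-1],[0,0,0,0,0,0,-1],[0,0,0,0,0,0.12,-1],[0,0,0,0,0,0.24,-1],[0,0,0,0,0,0.36,-1],[0,0,0,0,0,0.48,-1],[0,0,0,0,0,0.6,-1],[0,0,0,0,0,0.72,-1],[0,0,0,0,0,0.84,-1]]

```text
clock: 8.63
position: [0.5446, -0.2622, 0.0601]
ee_rot: [0.624, 3.078, -0.001]
force: [0.2, -0.6, 0.5]
width: 0.998
gripper_force: 0.0
```

Request:
jog_arm:
  motion:
    - [[0,0,0,0,0,0.12,-1],[0,0,0,0,0,0.24,-1],[0,0,0,0,0,0.36,-1],[0,0,0,0,0,0.48,-1],[0,0,0,0,0,0.6,-1],[0,0,0,0,0,0.72,-1],[0,0,0,0,0,0.84,-1],[0,0,0,0,0,0.96,-1],[0,0,0,0,0,1.08,-1],[0,0,0,0,0,1.2,-1]]

```text
clock: 9.47
position: [0.5447, -0.2621, 0.0602]
ee_rot: [2.252, 2.188, 0.001]
force: [0.2, 0.9, -0.3]
width: 0.997
gripper_force: 0.0
```

Request:
jog_arm:
  motion:
    - [[0,0,0,0,0,0.12,-1],[0,0,0,0,0,0.24,-1],[0,0,0,0,0,0.36,-1],[0,0,0,0,0,0.48,-1],[0,0,0,0,0,0.6,-1],[0,0,0,0,0,0.72,-1],[0,0,0,0,0,0.84,-1],[0,0,0,0,0,0.96,-1],[0,0,0,0,0,1.08,-1],[0,0,0,0,0,1.2,-1]]

```text
clock: 10.3
position: [0.5448, -0.2621, 0.0603]
ee_rot: [3.095, 0.534, 0.003]
force: [-0.7, 0.1, -0.4]
width: 0.997
gripper_force: 0.0
```

Request:
jog_arm:
  motion:
    - [[0,0,0,0,0,0.12,-1],[0,0,0,0,0,0.24,-1],[0,0,0,0,0,0.36,-1],[0,0,0,0,0,0.48,-1],[0,0,0,0,0,0.6,-1],[0,0,0,0,0,0.72,-1],[0,0,0,0,0,0.84,-1],[0,0,0,0,0,0.96,-1],[0,0,0,0,0,1.08,-1],[0,0,0,0,0,1.2,-1]]

```text
clock: 11.13
position: [0.5449, -0.2619, 0.0603]
ee_rot: [-2.857, 1.306, -0.003]
force: [0.1, 0.3, 0.0]
width: 0.997
gripper_force: 0.0
```

```bash
python3 -c "
from h import *
st();to([.5435,-.2628,.059])"
```

```text
t 11.13 pos [ 0.5449 -0.2619  0.0603] x [ 0.654 -0.756  0.002] y [-0.756 -0.654 -0.001] z [ 0.002 -0.001 -1.   ] F [0.1 0.3 0. ] w 0.997 j [ 0.3   0.58  0.09  1.8  -0.07  0.76 -2.01]
shift [-0.0003  0.0016  0.0013]
```

Request:
jog_arm:
  motion:
    - [[-0.001,0.003,0.001,0,0,0.12,-1],[-0.001,0.003,0.001,0,0,0.24,-1],[-0.001,0.003,0.001,0,0,0.36,-1],[-0.001,0.003,0.001,0,0,0.36,1],[-0.001,0.003,0.001,0,0,0.36,1],[-0.001,0.003,0.001,0,0,0.36,1],[-0.001,0.003,0.001,0,0,0.36,1],[-0.001,0.003,0.001,0,0,0.36,1],[-0.001,0.003,0.001,0,0,0.36,1]]

```text
clock: 11.88
position: [0.5413, -0.2634, 0.0587]
ee_rot: [-2.585, 1.785, -0.001]
force: [0.7, 0.6, 1.0]
width: 0.722
gripper_force: 25.0
```

Request:
jog_arm:
  motion:
    - [[0,0,-0.0001,0,0,-0.12,1],[0,0,-0.0002,0,0,-0.24,1],[0,0,-0.0003,0,0,-0.36,1],[0,0,-0.0005,0,0,-0.48,1],[0,0,-0.0006,0,0,-0.6,1],[0,0,-0.0007,0,0,-0.72,1],[0,0,-0.0008,0,0,-0.84,1],[0,0,-0.0009,0,0,-0.96,1],[0,0,-0.001,0,0,-1.08,1],[0,0,-0.0012,0,0,-1.2,1]]

```text
clock: 12.72
position: [0.5413, -0.2637, 0.0598]
ee_rot: [3.141, -0.005, 0.001]
force: [1.6, 0.0, -0.6]
width: 0.718
gripper_force: 25.0
```

Request:
jog_arm:
  motion:
    - [[0,0,-0.0001,0,0,-0.12,1],[0,0,-0.0002,0,0,-0.24,1],[0,0,-0.0003,0,0,-0.36,1],[0,0,-0.0005,0,0,-0.48,1],[0,0,-0.0006,0,0,-0.6,1],[0,0,-0.0007,0,0,-0.72,1],[0,0,-0.0008,0,0,-0.84,1],[0,0,-0.0009,0,0,-0.96,1],[0,0,-0.001,0,0,-1.08,1],[0,0,-0.0012,0,0,-1.2,1]]

```text
clock: 13.55
position: [0.5412, -0.2638, 0.061]
ee_rot: [2.595, 1.769, 0.0]
force: [0.1, -0.2, -1.0]
width: 0.719
gripper_force: 25.0
```

Request:
jog_arm:
  motion:
    - [[0,0,-0.0001,0,0,-0.12,1],[0,0,-0.0002,0,0,-0.24,1],[0,0,-0.0003,0,0,-0.36,1],[0,0,-0.0005,0,0,-0.48,1],[0,0,-0.0006,0,0,-0.6,1],[0,0,-0.0007,0,0,-0.72,1],[0,0,-0.0008,0,0,-0.84,1],[0,0,-0.0009,0,0,-0.96,1],[0,0,-0.001,0,0,-1.08,1],[0,0,-0.0012,0,0,-1.2,1]]

```text
clock: 14.38
position: [0.5414, -0.2637, 0.0622]
ee_rot: [1.143, 2.925, 0.0]
force: [1.2, -0.5, -0.4]
width: 0.719
gripper_force: 25.0
```

Request:
jog_arm:
  motion:
    - [[0,0,-0.0001,0,0,-0.12,1],[0,0,-0.0002,0,0,-0.24,1],[0,0,-0.0003,0,0,-0.36,1],[0,0,-0.0005,0,0,-0.48,1],[0,0,-0.0006,0,0,-0.6,1],[0,0,-0.0007,0,0,-0.72,1],[0,0,-0.0008,0,0,-0.84,1],[0,0,-0.0009,0,0,-0.96,1],[0,0,-0.001,0,0,-1.08,1],[0,0,-0.0012,0,0,-1.2,1]]

```text
clock: 15.22
position: [0.5416, -0.2638, 0.0635]
ee_rot: [-0.708, 3.059, -0.001]
force: [1.2, 0.4, 0.0]
width: 0.72
gripper_force: 25.0
```

```bash
python3 -c "
from h import *
st()"
```

```text
t 15.22 pos [ 0.5416 -0.2638  0.0635] x [-0.898 -0.439 -0.001] y [-0.439  0.898 -0.001] z [ 0.001 -0.    -1.   ] F [1.2 0.4 0. ] w 0.72 j [ 1.01  0.82 -1.04  1.74  0.81  1.07  1.71]
```

Request:
jog_arm:
  motion:
    - [[0,0,0,0,0,0,-1],[0,0,0,0,0,0,-1],[0,0,0,0,0,0,-1],[0,0,0,0,0,0.12,-1],[0,0,0,0,0,0.24,-1],[0,0,0,0,0,0.36,-1],[0,0,0,0,0,0.48,-1],[0,0,0,0,0,0.6,-1],[0,0,0,0,0,0.72,-1],[0,0,0,0,0,0.84,-1]]

```text
clock: 16.05
position: [0.5409, -0.2636, 0.0635]
ee_rot: [0.624, 3.079, -0.001]
force: [0.3, -0.7, -0.8]
width: 0.998
gripper_force: 0.0
```

Request:
jog_arm:
  motion:
    - [[0,0,0,0,0,0.12,-1],[0,0,0,0,0,0.24,-1],[0,0,0,0,0,0.36,-1],[0,0,0,0,0,0.48,-1],[0,0,0,0,0,0.6,-1],[0,0,0,0,0,0.72,-1],[0,0,0,0,0,0.84,-1],[0,0,0,0,0,0.96,-1],[0,0,0,0,0,1.08,-1],[0,0,0,0,0,1.2,-1]]

```text
clock: 16.88
position: [0.541, -0.2635, 0.0636]
ee_rot: [2.253, 2.188, -0.0]
force: [-0.4, 0.4, -0.6]
width: 1.001
gripper_force: 0.0
```

Request:
jog_arm:
  motion:
    - [[0,0,0,0,0,0.12,-1],[0,0,0,0,0,0.24,-1],[0,0,0,0,0,0.36,-1],[0,0,0,0,0,0.48,-1],[0,0,0,0,0,0.6,-1],[0,0,0,0,0,0.72,-1],[0,0,0,0,0,0.84,-1],[0,0,0,0,0,0.96,-1],[0,0,0,0,0,1.08,-1],[0,0,0,0,0,1.2,-1]]

```text
clock: 17.72
position: [0.5412, -0.2634, 0.0637]
ee_rot: [3.095, 0.534, 0.001]
force: [0.1, -0.5, 0.5]
width: 1.003
gripper_force: 0.0
```

Request:
jog_arm:
  motion:
    - [[0,0,0,0,0,0.12,-1],[0,0,0,0,0,0.24,-1],[0,0,0,0,0,0.36,-1],[0,0,0,0,0,0.48,-1],[0,0,0,0,0,0.6,-1],[0,0,0,0,0,0.72,-1],[0,0,0,0,0,0.84,-1],[0,0,0,0,0,0.96,-1],[0,0,0,0,0,1.08,-1],[0,0,0,0,0,1.2,-1]]

```text
clock: 18.55
position: [0.5412, -0.2633, 0.0637]
ee_rot: [-2.857, 1.307, -0.001]
force: [0.2, 0.4, -0.1]
width: 0.996
gripper_force: 0.0
```

Request:
jog_arm:
  motion:
    - [[0,0,0,0,0,0.12,-1],[0,0,0,0,0,0.24,-1],[0,0,0,0,0,0.36,-1],[0,0,0,0,0,0.36,1],[0,0,0,0,0,0.36,1],[0,0,0,0,0,0.36,1],[0,0,0,0,0,0.36,1],[0,0,0,0,0,0.36,1],[0,0,0,0,0,0.36,1]]

```text
clock: 19.3
position: [0.5412, -0.2634, 0.0634]
ee_rot: [-2.585, 1.785, -0.0]
force: [0.4, -0.2, 0.6]
width: 0.715
gripper_force: 25.0
```

Request:
jog_arm:
  motion:
    - [[0,0,-0.0001,0,0,-0.12,1],[0,0,-0.0002,0,0,-0.24,1],[0,0,-0.0003,0,0,-0.36,1],[0,0,-0.0005,0,0,-0.48,1],[0,0,-0.0006,0,0,-0.6,1],[0,0,-0.0007,0,0,-0.72,1],[0,0,-0.0008,0,0,-0.84,1],[0,0,-0.0009,0,0,-0.96,1],[0,0,-0.001,0,0,-1.08,1],[0,0,-0.0012,0,0,-1.2,1]]

```text
clock: 20.13
position: [0.5411, -0.2636, 0.0646]
ee_rot: [3.141, -0.005, 0.0]
force: [0.2, 0.2, -0.8]
width: 0.718
gripper_force: 25.0
```

Request:
jog_arm:
  motion:
    - [[0,0,-0.0001,0,0,-0.12,1],[0,0,-0.0002,0,0,-0.24,1],[0,0,-0.0003,0,0,-0.36,1],[0,0,-0.0005,0,0,-0.48,1],[0,0,-0.0006,0,0,-0.6,1],[0,0,-0.0007,0,0,-0.72,1],[0,0,-0.0008,0,0,-0.84,1],[0,0,-0.0009,0,0,-0.96,1],[0,0,-0.001,0,0,-1.08,1],[0,0,-0.0012,0,0,-1.2,1]]

```text
clock: 20.97
position: [0.5412, -0.2638, 0.0658]
ee_rot: [2.595, 1.769, 0.0]
force: [-0.4, 0.1, -0.3]
width: 0.723
gripper_force: 25.0
```

Request:
jog_arm:
  motion:
    - [[0,0,-0.0001,0,0,-0.12,1],[0,0,-0.0002,0,0,-0.24,1],[0,0,-0.0003,0,0,-0.36,1],[0,0,-0.0005,0,0,-0.48,1],[0,0,-0.0006,0,0,-0.6,1],[0,0,-0.0007,0,0,-0.72,1],[0,0,-0.0008,0,0,-0.84,1],[0,0,-0.0009,0,0,-0.96,1],[0,0,-0.001,0,0,-1.08,1],[0,0,-0.0012,0,0,-1.2,1]]

```text
clock: 21.8
position: [0.5414, -0.2642, 0.0671]
ee_rot: [1.143, 2.925, -0.0]
force: [2.5, -1.8, -1.1]
width: 0.718
gripper_force: 25.0
```

Request:
jog_arm:
  motion:
    - [[0,0,-0.0001,0,0,-0.12,1],[0,0,-0.0002,0,0,-0.24,1],[0,0,-0.0003,0,0,-0.36,1],[0,0,-0.0005,0,0,-0.48,1],[0,0,-0.0006,0,0,-0.6,1],[0,0,-0.0007,0,0,-0.72,1],[0,0,-0.0008,0,0,-0.84,1],[0,0,-0.0009,0,0,-0.96,1],[0,0,-0.001,0,0,-1.08,1],[0,0,-0.0012,0,0,-1.2,1]]

```text
clock: 22.63
position: [0.5422, -0.2638, 0.0685]
ee_rot: [-0.708, 3.058, -0.001]
force: [4.6, 0.5, -1.0]
width: 0.718
gripper_force: 25.0
```

```bash
python3 -c "
from h import *
st()"
```

```text
t 22.63 pos [ 0.5422 -0.2638  0.0685] x [-0.898 -0.439 -0.002] y [-0.439  0.898 -0.001] z [ 0.003 -0.    -1.   ] F [ 4.6  0.5 -1. ] w 0.718 j [ 1.01  0.82 -1.05  1.74  0.8   1.07  1.71]
```

Request:
jog_arm:
  motion:
    - [[0,0,-0.003,0,0,0,1],[0,0,-0.008,0,0,0,1],[0,0,-0.016,0,0,0,1],[0,0,-0.026,0,0,0,1],[0,0,-0.04,0,0,0,1],[0,0,-0.055,0,0,0,1],[0,0,-0.065,0,0,0,1],[0,0,-0.065,0,0,0,1]]
  force: 35

```text
clock: 23.3
position: [0.5426, -0.2635, 0.1365]
ee_rot: [-0.698, 3.059, -0.004]
force: [0.4, -1.1, -0.4]
width: 0.716
gripper_force: 35.0
```

Run:
```python
from h import *
st(); to([.65,-.06,.1335]); shot('side','s1.png'); im=cv2.imread('pics/s1.png'); cv2.imwrite('pics/s1c.png',cv2.resize(im[60:320,150:430],None,fx=2,fy=2))
```

```text
t 23.3 pos [ 0.5426 -0.2635  0.1365] x [-0.901 -0.434 -0.003] y [-0.434  0.901 -0.003] z [ 0.004 -0.002 -1.   ] F [ 0.4 -1.1 -0.4] w 0.716 j [ 1.05  0.75 -1.11  1.68  0.72  1.18  1.77]
shift [-0.185   0.1368  0.0031]
```

View pics/s1c.png

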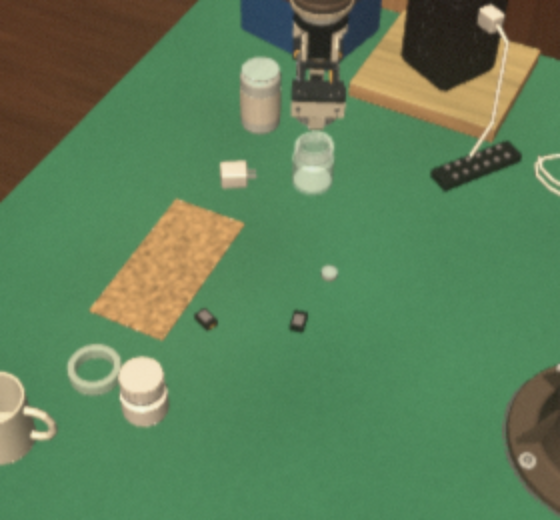

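The jar is open (about (313,160)) and the lid is in the gripper. I'll carry it to the mat.

Request:
jog_arm:
  motion:
    - [[-0.015,0.011,0,0,0,0.1,1],[-0.035,0.026,0,0,0,0.2,1],[-0.058,0.043,0,0,0,0.3,1],[-0.082,0.061,0,0,0,0.4,1],[-0.106,0.078,0,0,0,0.5,1],[-0.13,0.096,0,0,0,0.6,1],[-0.15,0.111,0,0,0,0.7,1],[-0.17,0.126,0,0,0,0.8,1],[-0.185,0.137,0,0,0,0.9,1],[-0.185,0.137,0,0,0,1.0,1]]

```text
clock: 24.18
position: [0.6491, -0.054, 0.1329]
ee_rot: [-0.854, -3.023, -0.005]
force: [-0.6, 0.0, -0.1]
width: 0.719
gripper_force: 35.0
```

Request:
jog_arm:
  motion:
    - [[0,0,0.015,0,0,0.1,1],[0,0,0.035,0,0,0.2,1],[0,0,0.055,0,0,0.3,1],[0,0,0.075,0,0,0.4,1],[0,0,0.09,0,0,0.5,1],[0,0,0.105,0,0,0.6,1],[0,0,0.115,0,0,0.7,1],[0,0,0.12,0,0,0.8,1],[0,0,0.12,0,0,0.8,1],[0,0,0.12,0,0,0.8,1]]

```text
clock: 25.02
position: [0.6478, -0.0596, 0.0126]
ee_rot: [-1.96, -2.455, 0.002]
force: [-0.4, 0.3, -1.2]
width: 0.718
gripper_force: 35.0
```

Run:
```python
from h import *
st(); to([.65,-.06,.004])
```

```text
t 25.02 pos [ 0.6478 -0.0596  0.0126] x [-0.221  0.975 -0.   ] y [ 0.975  0.221 -0.001] z [-0.001 -0.    -1.   ] F [-0.4  0.3 -1.2] w 0.718 j [ 0.37  0.78 -0.57  1.66  0.52  0.86 -0.19]
shift [-0.0008  0.0021  0.0086]
```

Request:
jog_arm:
  motion:
    - [[0,0,0.003,0,0,0,1],[0,0,0.006,0,0,0,1],[0,0,0.0085,0,0,0,1],[0,0,0.0085,0,0,0,1],[0,0,0.0085,0,0,0,-0.6],[0,0,0.0085,0,0,0,-0.8],[0,0,0.0085,0,0,0,-1],[0,0,0.0085,0,0,0,-1],[0,0,0.0085,0,0,0,-1]]

```text
clock: 25.77
position: [0.6483, -0.0596, 0.0048]
ee_rot: [1.964, 2.452, 0.0]
force: [0.1, -0.1, 0.2]
width: 0.994
gripper_force: 0.0
```

Request:
jog_arm:
  motion:
    - [[0,0,-0.01,0,0,0,-1],[0,0,-0.03,0,0,0,-1],[0,0,-0.06,0,0,0,-1],[0,0,-0.1,0,0,0,-1],[0,0,-0.14,0,0,0,-1],[0,0,-0.18,0,0,0,-1],[0,0,-0.2,0,0,0,-1],[0,0,-0.2,0,0,0,-1]]

```text
clock: 26.43
position: [0.651, -0.0587, 0.2116]
ee_rot: [1.959, 2.446, 0.009]
force: [0.5, 0.8, -0.3]
width: 1.0
gripper_force: 0.0
```

Run:
```python
from h import *
st(); to([.52,.22,.204])
```

```text
t 26.43 pos [ 0.651  -0.0587  0.2116] x [-0.218  0.976 -0.002] y [0.976 0.218 0.009] z [ 0.009  0.    -1.   ] F [ 0.5  0.8 -0.3] w 1.0 j [ 0.42  0.58 -0.67  1.48  0.37  1.2  -0.07]
shift [ 0.3006 -0.067   0.0064]
```

Request:
jog_arm:
  motion:
    - [[0.03,-0.004,0,0,0,0,-1],[0.065,-0.009,0,0,0,0,-1],[0.1,-0.014,0,0,0,0,-1],[0.135,-0.019,0,0,0,0,-1],[0.17,-0.024,0,0,0,0,-1],[0.205,-0.029,0,0,0,0,-1],[0.24,-0.034,0,0,0,0,-1],[0.275,-0.038,0,0,0,0,-1],[0.296,-0.04,0,0,0,0,-1],[0.296,-0.04,0,0,0,0,-1]]

```text
clock: 27.27
position: [0.5414, 0.2268, 0.2053]
ee_rot: [-1.953, -2.458, -0.003]
force: [0.3, 0.5, 0.4]
width: 1.001
gripper_force: 0.0
```

Request:
jog_arm:
  motion:
    - [[0,0,0,0,0,0,-1],[0,0,0,0,0,0,-1],[0,0,0,0,0,0,-1]]

```text
clock: 27.52
position: [0.5452, 0.2189, 0.2044]
ee_rot: [1.966, 2.449, -0.001]
force: [-0.2, 0.6, -0.8]
width: 0.997
gripper_force: 0.0
```

Run:
```python
from h import *
st(); shot('wrist','w2.png'); c=cam('wrist')
for d in silhouettes('safety_cap','wrist')[:2]:
    m=d['mask'].astype(np.uint8); rc=cv2.minAreaRect(cv2.findNonZero(m)); P=px2w('wrist',*rc[0],.072,c); print(d['p'],rc,P); to([P[0],P[1],.2])
```

```text
t 27.52 pos [0.5452 0.2189 0.2044] x [-0.216  0.976 -0.001] y [ 0.976  0.216 -0.   ] z [-0.    -0.001 -1.   ] F [-0.2  0.6 -0.8] w 0.997 j [ 0.02  0.49 -0.72  1.65  0.35  1.13 -0.57]
0.75 ((286.25, 189.75), (71.11790466308594, 68.79884338378906), 83.6598129272461) [0.54787165 0.22740336 0.072     ]
shift [0.0076 0.0044 0.0045]
```

View pics/w2.png

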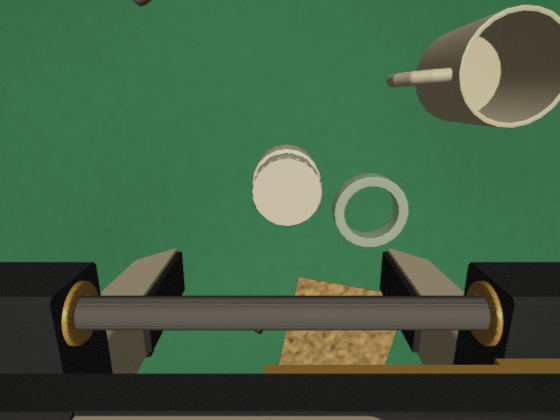

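The cap disc is centred at about (287,190), so the pot is near (0.548,0.224). The tape roll is at (371,210) and is lower than the fingertips will go. I descend and grip.

Request:
jog_arm:
  motion:
    - [[0.004,0.005,0.025,0,0,0,-1],[0.004,0.005,0.05,0,0,0,-1],[0.004,0.005,0.075,0,0,0,-1],[0.004,0.005,0.1,0,0,0,-1],[0.004,0.005,0.12,0,0,0,-1],[0.004,0.005,0.14,0,0,0,-1],[0.004,0.005,0.154,0,0,0,-1],[0.004,0.005,0.154,0,0,0,-1],[0.004,0.005,0.154,0,0,0,-1],[0.004,0.005,0.154,0,0,0,-1]]

```text
clock: 28.45
position: [0.5493, 0.2255, 0.0515]
ee_rot: [1.965, 2.451, 0.002]
force: [-0.4, -0.2, -0.5]
width: 0.999
gripper_force: 0.0
```

Request:
jog_arm:
  motion:
    - [[0,0,0,0,0,0,1],[0,0,0,0,0,0,1],[0,0,0,0,0,0,1],[0,0,0,0,0,0,1],[0,0,0,0,0,0,1],[0,0,0,0,0,0,1],[0,0,0,0,0,0,1]]
  force: 20

```text
clock: 29.03
position: [0.5485, 0.2254, 0.0508]
ee_rot: [1.964, 2.452, -0.001]
force: [-0.6, -0.2, 2.6]
width: 0.614
gripper_force: 20.0
```

Run:
```python
from h import *
st()
```

```text
t 29.03 pos [0.5485 0.2254 0.0508] x [-0.218  0.976 -0.   ] y [ 0.976  0.218 -0.   ] z [-0. -0. -1.] F [-0.6 -0.2  2.6] w 0.614 j [-0.06  0.67 -0.63  1.79  0.5   0.85 -0.7 ]
```

Well centred. Now I grip harder and press.

Request:
jog_arm:
  motion:
    - [[0,0,0,0,0,0,1],[0,0,0,0,0,0,1],[0,0,0.002,0,0,0,1],[0,0,0.004,0,0,0,1],[0,0,0.006,0,0,0,1],[0,0,0.007,0,0,0,1],[0,0,0.007,0,0,0,1]]
  force: 60

```text
clock: 29.62
position: [0.5486, 0.2255, 0.0447]
ee_rot: [1.964, 2.451, -0.0]
force: [-5.8, -3.1, 16.8]
width: 0.605
gripper_force: 60.0
```

Request:
jog_arm:
  motion:
    - [[0,0,0.001,0,0,0,1],[0,0,0.001,0,0,-0.12,1],[0,0,0.001,0,0,-0.24,1],[0,0,0.001,0,0,-0.36,1],[0,0,0.001,0,0,-0.48,1],[0,0,0.001,0,0,-0.6,1],[0,0,0.001,0,0,-0.72,1],[0,0,0.001,0,0,-0.84,1],[0,0,0.001,0,0,-0.96,1],[0,0,0.001,0,0,-1.08,1]]

```text
clock: 30.45
position: [0.5474, 0.2253, 0.0438]
ee_rot: [-0.415, -3.113, 0.002]
force: [-10.9, -5.8, 20.5]
width: 0.601
gripper_force: 60.0
```

Run:
```python
from h import *
st();print(observe()['ft_torque'])
```

```text
t 30.45 pos [0.5474 0.2253 0.0438] x [-0.965  0.262  0.001] y [ 0.262  0.965 -0.002] z [-0.001 -0.001 -1.   ] F [-10.9  -5.8  20.5] w 0.601 j [ 0.09  0.77 -0.88  1.79  0.72  0.95  0.21]
[-1.12840947  2.03711059 -0.41395616]
```

Request:
jog_arm:
  motion:
    - [[0,0,0,0,0,-0.1,1],[0,0,0,0,0,-0.2,1],[0,0,0,0,0,-0.3,1],[0,0,0,0,0,-0.38,1],[0,0,0,0,0,-0.38,1]]

```text
clock: 30.87
position: [0.5483, 0.2249, 0.0436]
ee_rot: [0.175, -3.136, 0.001]
force: [-6.7, -6.3, 18.5]
width: 0.603
gripper_force: 60.0
```

Run:
```python
from h import *
st();print(observe()['ft_torque'])
```

```text
t 30.87 pos [0.5483 0.2249 0.0436] x [-0.994 -0.111  0.001] y [-0.111  0.994 -0.001] z [-0.001 -0.001 -1.   ] F [-6.7 -6.3 18.5] w 0.603 j [ 0.14  0.81 -0.96  1.78  0.79  0.99  0.53]
[-1.04785994  1.35314238 -0.80030774]
```

Request:
jog_arm:
  motion:
    - [[0,0,0,0,0,0.06,1],[0,0,0,0,0,0.12,1],[0,0,-0.003,0,0,0.12,1],[0,0,-0.007,0,0,0.12,1],[0,0,-0.01,0,0,0.12,1],[0,0,-0.014,0,0,0.12,1],[0,0,-0.018,0,0,0.12,1],[0,0,-0.018,0,0,0.12,1]]

```text
clock: 31.53
position: [0.5487, 0.2252, 0.061]
ee_rot: [-0.018, -3.141, 0.001]
force: [-1.3, -2.9, 2.0]
width: 0.605
gripper_force: 60.0
```

Run:
```python
from h import *
st();print(observe()['ft_torque'])
```

```text
t 31.53 pos [0.5487 0.2252 0.061 ] x [-1.     0.011  0.   ] y [ 0.011  1.    -0.   ] z [-0. -0. -1.] F [-1.3 -2.9  2. ] w 0.605 j [ 0.13  0.77 -0.95  1.77  0.74  1.    0.44]
[-0.56107071  0.19934711 -0.00178962]
```

Request:
jog_arm:
  motion:
    - [[0,0,-0.01,0,0,0,1],[0,0,-0.03,0,0,0,1],[0,0,-0.05,0,0,0,1],[0,0,-0.07,0,0,0,1],[0,0,-0.07,0,0,0,1]]
  force: 35

```text
clock: 31.95
position: [0.5503, 0.2279, 0.1352]
ee_rot: [0.016, 3.136, 0.006]
force: [0.8, 1.8, 1.1]
width: 0.605
gripper_force: 35.0
```

Request:
jog_arm:
  motion:
    - [[-0.008,-0.012,0,0,0,0,1],[-0.02,-0.031,0,0,0,0,1],[-0.034,-0.053,0,0,0,0,1],[-0.05,-0.077,0,0,0,0,1],[-0.066,-0.102,0,0,0,0,1],[-0.08,-0.124,0,0,0,0,1],[-0.093,-0.144,0,0,0,0,1],[-0.103,-0.159,0,0,0,0,1],[-0.103,-0.159,0,0,0,0,1],[-0.103,-0.159,0,0,0,0,1]]

```text
clock: 32.78
position: [0.6503, 0.0632, 0.1294]
ee_rot: [-0.022, -3.14, 0.0]
force: [-0.3, -0.5, -0.8]
width: 0.605
gripper_force: 35.0
```

Run:
```python
from h import *
st();to([.65,.065,.014]);shot('side','s2.png'); im=cv2.imread('pics/s2.png'); cv2.imwrite('pics/s2c.png',cv2.resize(im[60:320,150:430],None,fx=2,fy=2))
```

```text
t 32.78 pos [0.6503 0.0632 0.1294] x [-1.     0.014  0.001] y [ 0.014  1.    -0.   ] z [-0.001 -0.    -1.   ] F [-0.3 -0.5 -0.8] w 0.605 j [ 0.4   0.78 -0.99  1.55  0.69  1.19  0.83]
shift [0.0002 0.0018 0.1154]
```

View pics/s2c.png

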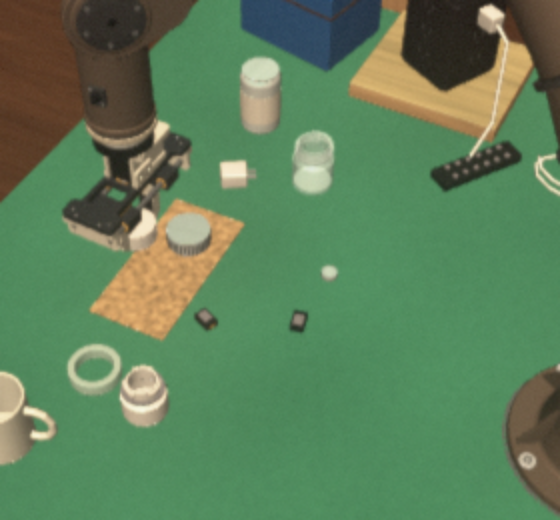

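The pot is open (about (144,395)), the cap is held, and the steel lid sits on the mat at (188,234). Batteries haven't moved. I place the cap.

Request:
jog_arm:
  motion:
    - [[0,0.001,0.02,0,0,0,1],[0,0.001,0.045,0,0,0,1],[0,0.001,0.07,0,0,0,1],[0,0.001,0.09,0,0,0,1],[0,0.001,0.105,0,0,0,1],[0,0.001,0.114,0,0,0,1],[0,0.001,0.118,0,0,0,1],[0,0.001,0.12,0,0,0,1],[0,0.001,0.12,0,0,0,1]]

```text
clock: 33.58
position: [0.6503, 0.0668, 0.0112]
ee_rot: [0.017, 3.141, 0.001]
force: [-0.3, -0.2, 1.5]
width: 0.604
gripper_force: 35.0
```

Request:
jog_arm:
  motion:
    - [[0,0,0,0,0,0,-0.4],[0,0,0,0,0,0,-0.6],[0,0,0,0,0,0,-1],[0,0,0,0,0,0,-1],[0,0,0,0,0,0,-1]]

```text
clock: 34.0
position: [0.6501, 0.0663, 0.011]
ee_rot: [0.017, 3.141, -0.0]
force: [-0.4, 0.5, -0.3]
width: 0.921
gripper_force: 0.0
```

Request:
jog_arm:
  motion:
    - [[0,0,-0.01,0,0,0,-1],[0,0,-0.03,0,0,0,-1],[0,0,-0.06,0,0,0,-1],[0,0,-0.1,0,0,0,-1],[0,0,-0.14,0,0,0,-1],[0,0,-0.17,0,0,0,-1],[0,0,-0.17,0,0,0,-1]]

```text
clock: 34.58
position: [0.6525, 0.0687, 0.1888]
ee_rot: [0.016, 3.132, 0.005]
force: [0.7, 0.4, -0.4]
width: 1.004
gripper_force: 0.0
```

Run:
```python
from h import *
st();to([.42,.01,.18])
for n in('top','side'):
    shot(n,n+'1.png'); c=cam(n)
    for q in ['screw_lid','safety_cap','coin0','pack0']:
        for d in silhouettes(q,n)[:4]:
            z={'screw_lid':.028,'safety_cap':.028,'coin0':.0077,'pack0':.012}.get(q,0.0)
            m=d['mask'].astype(np.uint8); rc=cv2.minAreaRect(cv2.findNonZero(m)) if m.any() else None
            print(n,q,round(d['p'],2),m.sum(),rc and [np.round(x,1) for x in rc], np.round(px2w(n,*(rc[0] if rc else d['pixel']),z,c),3))
```

```text
t 34.58 pos [0.6525 0.0687 0.1888] x [-1.    0.01 -0.01] y [0.01  1.    0.003] z [ 0.01   0.003 -1.   ] F [ 0.7  0.4 -0.4] w 1.004 j [ 0.41  0.73 -1.03  1.49  0.64  1.28  0.87]
shift [ 0.2319 -0.0611  0.0064]
top safety_cap 0.54 391 [array([267.5, 166.5]), array([21., 21.]), np.float64(90.0)] [0.648 0.067 0.028]
top coin0 0.29 1341 [array([134.9, 269. ]), array([25.5, 54.6]), np.float64(48.4)] [0.369 0.414 0.008]
top pack0 0.69 1093 [array([163.5, 151. ]), array([43.1, 29. ]), np.float64(45.0)] [0.693 0.357 0.012]
top pack0 0.63 53 [array([289. , 247.5]), array([5.8, 9. ]), np.float64(76.0)] [0.433 0.006 0.012]
side screw_lid 0.88 407 [array([244.5, 177. ]), array([20., 23.]), np.float64(90.0)] [ 0.639 -0.048  0.028]
side safety_cap 0.78 347 [array([220.5, 205. ]), array([20., 19.]), np.float64(90.0)] [0.644 0.077 0.028]
side coin0 0.74 584 [array([306.5, 140.9]), array([21.4, 30.8]), np.float64(8.1)] [ 0.555 -0.293  0.008]
side coin0 0.55 47 [array([314.5, 196. ]), array([6., 7.]), np.float64(90.0)] [ 0.432 -0.093  0.008]
side pack0 0.47 610 [array([222., 257.]), array([30., 24.]), np.float64(90.0)] [0.554 0.216 0.012]
side pack0 0.39 88 [array([252.5, 219. ]), array([10.6,  7.8]), np.float64(45.0)] [0.547 0.068 0.012]
```

Request:
jog_arm:
  motion:
    - [[0.022,-0.006,0,0,0,0.12,-1],[0.05,-0.014,0,0,0,0.24,-1],[0.08,-0.022,0,0,0,0.36,-1],[0.11,-0.03,0,0,0,0.48,-1],[0.14,-0.039,0,0,0,0.6,-1],[0.17,-0.047,0,0,0,0.72,-1],[0.2,-0.055,0,0,0,0.84,-1],[0.22,-0.061,0,0,0,0.96,-1],[0.22,-0.061,0,0,0,1.08,-1],[0.22,-0.061,0,0,0,1.2,-1]]

```text
clock: 35.92
position: [0.4279, 0.0069, 0.1806]
ee_rot: [1.796, 2.577, -0.002]
force: [1.2, 0.3, -0.1]
width: 1.003
gripper_force: 0.0
```

Request:
jog_arm:
  motion:
    - [[0,0,0,0,0,0.1,-1],[0,0,0,0,0,0.1,-1],[0,0,0,0,0,0.1,-1]]

```text
clock: 36.17
position: [0.4292, 0.0079, 0.1806]
ee_rot: [1.91, 2.494, -0.0]
force: [0.2, 0.1, -0.2]
width: 1.004
gripper_force: 0.0
```

```bash
cat >> h.py <<'E'
def find(q,z):
    c=cam('wrist')
    for d in silhouettes(q,'wrist')[:4]:
        m=d['mask'].astype(np.uint8)
        if not m.any(): continue
        cs=max(cv2.findContours(m,0,1)[0],key=cv2.contourArea)[:,0]
        W=np.array([px2w('wrist',*u,z,c)[:2] for u in cs]); rc=cv2.minAreaRect((W*1000).astype(np.float32))
        (a,b),(w,h),t=rc; P=np.array([a,b])/1000
        print(q,round(d['p'],2),np.round(d['pixel']),m.sum(),'world',np.round(P,4),'mm',round(w),round(h),'long-axis deg',round(t if w>h else t+90,1)); to([*P,.003])
E
python3 - <<'E'
from h import *
st(); shot('wrist','w3.png'); find('pack0',.012); find('coin0',.0077)
E
```

```text
t 36.17 pos [0.4292 0.0079 0.1806] x [-0.261  0.965 -0.   ] y [ 0.965  0.261 -0.   ] z [ 0. -0. -1.] F [ 0.2  0.1 -0.2] w 1.004 j [ 0.61  0.29 -0.89  2.03  0.28  0.94 -0.17]
pack0 0.71 [426. 161.] 828 world [0.5468 0.0642] mm 21 32 long-axis deg 153.3
shift [0.0236 0.1281 0.1775]
pack0 0.69 [283. 189.] 735 world [0.4326 0.0082] mm 21 31 long-axis deg 105.1
shift [-0.0007  0.0033  0.1775]
coin0 0.94 [260. 284.] 492 world [ 0.4332 -0.092 ] mm 23 25 long-axis deg 104.6
shift [-0.0976 -0.0221  0.1775]
```

View pics/w3.png

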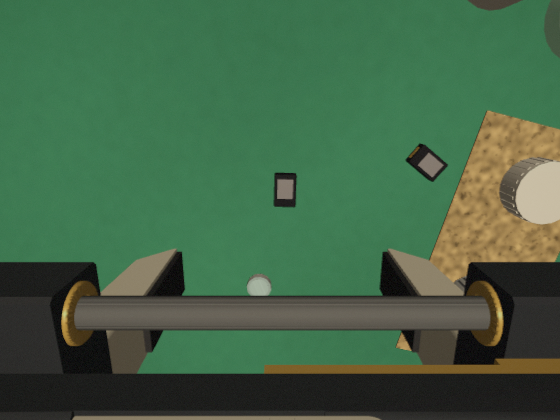

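The view shows pack B at (285,189) under the gripper and already aligned with it. Pack A is at (426,161), near the mat edge, and the coin is at (259,286). I grasp pack B.

Request:
jog_arm:
  motion:
    - [[-0.002,0.004,0.03,0,0,0,-1],[-0.002,0.004,0.06,0,0,0,-1],[-0.002,0.004,0.09,0,0,0,-1],[-0.002,0.004,0.12,0,0,0,-1],[-0.002,0.004,0.145,0,0,0,-0.5],[-0.002,0.004,0.165,0,0,0,-0.2],[-0.002,0.004,0.173,0,0,0,-0.2],[-0.002,0.004,0.176,0,0,0,-0.2],[-0.002,0.004,0.176,0,0,0,-0.2]]

```text
clock: 37.07
position: [0.4337, 0.0071, 0.0045]
ee_rot: [-1.913, -2.491, 0.0]
force: [-0.2, -0.3, 0.8]
width: 0.686
gripper_force: 0.0
```

Request:
jog_arm:
  motion:
    - [[0,0,0,0,0,0,1],[0,0,0,0,0,0,1],[0,0,0,0,0,0,1],[0,0,0,0,0,0,1],[0,0,0,0,0,0,1],[0,0,0,0,0,0,1],[0,0,0,0,0,0,1]]
  force: 20

```text
clock: 37.65
position: [0.4338, 0.0068, 0.0048]
ee_rot: [1.915, 2.49, 0.0]
force: [-0.7, -0.2, 3.5]
width: 0.21
gripper_force: 20.0
```

Request:
jog_arm:
  motion:
    - [[0,0,-0.01,0,0,0,1],[0,0,-0.03,0,0,0,1],[0,0,-0.06,0,0,0,1],[0,0,-0.09,0,0,0,1],[0,0,-0.12,0,0,0,1],[0,0,-0.14,0,0,0,1],[0,0,-0.14,0,0,0,1]]

```text
clock: 38.23
position: [0.4356, 0.0076, 0.1488]
ee_rot: [1.912, 2.487, 0.005]
force: [0.3, -0.2, 0.9]
width: 0.212
gripper_force: 20.0
```

Run:
```python
from h import *
st(); to([.5415,-.2637,.145])
```

```text
t 38.23 pos [0.4356 0.0076 0.1488] x [-0.257  0.966 -0.002] y [0.966 0.257 0.006] z [ 0.006 -0.    -1.   ] F [ 0.3 -0.2  0.9] w 0.212 j [ 0.57  0.35 -0.87  2.07  0.35  0.87 -0.24]
shift [-0.2894  0.0325  0.0044]
```

Request:
jog_arm:
  motion:
    - [[-0.02,0.002,0,0,0,0,1],[-0.055,0.006,0,0,0,0,1],[-0.09,0.01,0,0,0,0,1],[-0.125,0.014,0,0,0,0,1],[-0.16,0.018,0,0,0,0,1],[-0.195,0.022,0,0,0,0,1],[-0.23,0.026,0,0,0,0,1],[-0.265,0.03,0,0,0,0,1],[-0.289,0.0325,0,0,0,0,1],[-0.289,0.0325,0,0,0,0,1]]

```text
clock: 39.07
position: [0.5394, -0.2703, 0.1436]
ee_rot: [1.923, 2.484, -0.002]
force: [0.1, -1.0, 0.7]
width: 0.215
gripper_force: 20.0
```

Request:
jog_arm:
  motion:
    - [[0,0,0,0,0,0,1],[0,0,0,0,0,0,1],[0,0,0.02,0,0,0,1],[0,0,0.035,0,0,0,1],[0,0,0.045,0,0,0,1],[0,0,0.045,0,0,0,1]]

```text
clock: 39.57
position: [0.5378, -0.2624, 0.0978]
ee_rot: [-1.91, -2.49, 0.001]
force: [-0.4, 1.0, -0.3]
width: 0.213
gripper_force: 20.0
```

Run:
```python
from h import *
st(); to([.5415,-.2637,.087])
```

```text
t 39.57 pos [ 0.5378 -0.2624  0.0978] x [-0.259  0.966  0.002] y [ 0.966  0.259 -0.003] z [-0.003  0.002 -1.   ] F [-0.4  1.  -0.3] w 0.213 j [ 0.84  0.64 -0.71  1.74  0.49  0.96  0.2 ]
shift [-0.0022  0.0033  0.0108]
```

Request:
jog_arm:
  motion:
    - [[-0.002,0.0035,0.005,0,0,0,1],[-0.002,0.0035,0.011,0,0,0,1],[-0.002,0.0035,0.011,0,0,0,1],[-0.002,0.0035,0.011,0,0,0,1],[-0.002,0.0035,0.011,0,0,0,-0.2],[-0.002,0.0035,0.011,0,0,0,-0.2],[-0.002,0.0035,0.011,0,0,0,-0.2],[-0.002,0.0035,0.011,0,0,0,-0.2],[-0.002,0.0035,-0.02,0,0,0,-0.2],[-0.002,0.0035,-0.05,0,0,0,-0.2]]

```text
clock: 40.4
position: [0.5419, -0.2648, 0.149]
ee_rot: [-1.912, -2.488, 0.001]
force: [0.2, 0.7, 0.6]
width: 0.584
gripper_force: 0.0
```

Run:
```python
from h import *
st(); to([.5415,-.2637,.15])
shot('side','s3.png'); im=cv2.imread('pics/s3.png'); cv2.imwrite('pics/s3c.png',cv2.resize(im[80:250,230:360],None,fx=4,fy=4)[:600]); to([.546,.063,.15])
```

```text
t 40.4 pos [ 0.5419 -0.2648  0.149 ] x [-0.257  0.966  0.002] y [ 0.966  0.257 -0.003] z [-0.003  0.002 -1.   ] F [0.2 0.7 0.6] w 0.584 j [ 0.86  0.59 -0.74  1.67  0.44  1.06  0.24]
shift [ 0.0011 -0.0002 -0.001 ]
shift [0.3171 0.0847 0.0056]
```

View pics/s3c.png

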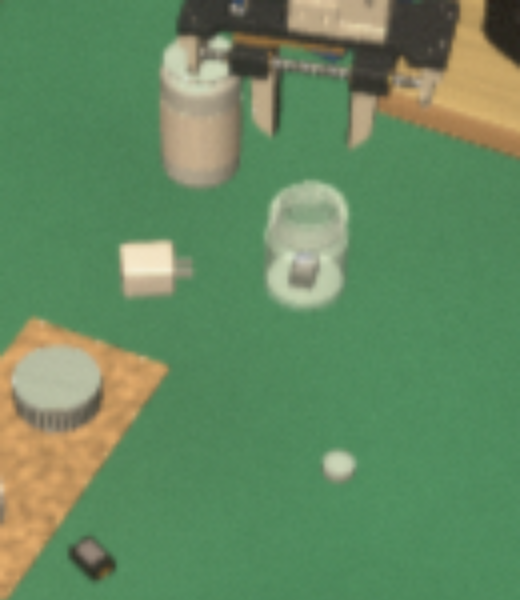

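Pack B is inside the jar (303,268). Next is pack A, with the wrist turned to match it.

Request:
jog_arm:
  motion:
    - [[0.02,0.005,0,0,0,-0.08,-0.2],[0.055,0.015,0,0,0,-0.18,-0.2],[0.095,0.025,0,0,0,-0.28,-0.2],[0.135,0.036,0,0,0,-0.38,-0.2],[0.175,0.047,0,0,0,-0.48,-0.2],[0.215,0.057,0,0,0,-0.58,-0.2],[0.25,0.067,0,0,0,-0.68,-0.2],[0.285,0.076,0,0,0,-0.76,-0.2],[0.31,0.083,0,0,0,-0.84,-0.2],[0.317,0.085,0,0,0,-0.84,-0.2]]

```text
clock: 41.28
position: [0.5434, 0.0688, 0.1504]
ee_rot: [0.716, 3.058, 0.005]
force: [0.0, -0.3, 0.6]
width: 0.6
gripper_force: 0.0
```

Request:
jog_arm:
  motion:
    - [[0,0,0,0,0,0,-0.2],[0,0,0,0,0,0,-0.2],[0,0,0,0,0,0,-0.2]]

```text
clock: 41.53
position: [0.5441, 0.0611, 0.1493]
ee_rot: [-0.738, -3.054, 0.002]
force: [0.4, 0.5, 0.1]
width: 0.596
gripper_force: 0.0
```

Run:
```python
from h import *
_,r=st(); print(np.degrees(np.arctan2(r[1,0],r[0,0]))); shot('wrist','w4.png'); find('pack0',.012)
```

```text
t 41.53 pos [0.5441 0.0611 0.1493] x [-0.89   0.457 -0.   ] y [ 0.457  0.89  -0.001] z [-0.    -0.001 -1.   ] F [0.4 0.5 0.1] w 0.596 j [ 0.47  0.58 -0.98  1.8   0.55  1.06  0.37]
152.83168904717272
pack0 0.75 [287. 196.] 876 world [0.5478 0.0643] mm 20 32 long-axis deg 156.6
shift [-0.0017  0.0047  0.1464]
```

Request:
jog_arm:
  motion:
    - [[-0.003,0.0045,0.03,0,0,-0.04,-0.2],[-0.003,0.0045,0.06,0,0,-0.04,-0.2],[-0.003,0.0045,0.09,0,0,-0.04,-0.2],[-0.003,0.0045,0.115,0,0,-0.04,-0.2],[-0.003,0.0045,0.135,0,0,-0.04,-0.2],[-0.003,0.0045,0.142,0,0,-0.04,-0.2],[-0.003,0.0045,0.145,0,0,-0.04,-0.2],[-0.003,0.0045,0.145,0,0,-0.04,-0.2],[-0.003,0.0045,0.145,0,0,-0.04,-0.2]]

```text
clock: 42.38
position: [0.5494, 0.0657, 0.0057]
ee_rot: [0.672, 3.067, 0.001]
force: [0.4, 0.7, 0.5]
width: 0.596
gripper_force: 0.0
```

Request:
jog_arm:
  motion:
    - [[0,0,0,0,0,0,1],[0,0,0,0,0,0,1],[0,0,0,0,0,0,1],[0,0,0,0,0,0,1],[0,0,0,0,0,0,1],[0,0,0,0,0,0,1],[0,0,0,0,0,0,1]]
  force: 20

```text
clock: 42.97
position: [0.5487, 0.0657, 0.0047]
ee_rot: [0.672, 3.069, -0.0]
force: [0.0, 0.0, 1.7]
width: 0.22
gripper_force: 20.0
```

Request:
jog_arm:
  motion:
    - [[0,0,-0.01,0,0,0,1],[0,0,-0.03,0,0,0,1],[0,0,-0.06,0,0,0,1],[0,0,-0.09,0,0,0,1],[0,0,-0.12,0,0,0,1],[0,0,-0.135,0,0,0,1],[0,0,-0.135,0,0,0,1]]

```text
clock: 43.55
position: [0.5504, 0.0669, 0.1439]
ee_rot: [0.67, 3.064, 0.004]
force: [0.9, 0.7, 0.7]
width: 0.215
gripper_force: 20.0
```

Run:
```python
from h import *
st(); to([.5415,-.2637,.14])
```

```text
t 43.55 pos [0.5504 0.0669 0.1439] x [-0.909  0.417 -0.005] y [0.417 0.909 0.003] z [ 0.006  0.001 -1.   ] F [0.9 0.7 0.7] w 0.215 j [ 0.46  0.6  -0.98  1.8   0.57  1.05  0.4 ]
shift [-0.1299 -0.3042  0.0035]
```

Request:
jog_arm:
  motion:
    - [[-0.008,-0.019,0,0,0,0.08,1],[-0.022,-0.052,0,0,0,0.16,1],[-0.038,-0.09,0,0,0,0.24,1],[-0.054,-0.128,0,0,0,0.32,1],[-0.07,-0.166,0,0,0,0.4,1],[-0.086,-0.203,0,0,0,0.48,1],[-0.102,-0.24,0,0,0,0.56,1],[-0.116,-0.273,0,0,0,0.64,1],[-0.126,-0.295,0,0,0,0.72,1],[-0.13,-0.304,0,0,0,0.8,1]]

```text
clock: 44.38
position: [0.5382, -0.2702, 0.1387]
ee_rot: [-1.826, -2.556, 0.003]
force: [-0.2, 0.3, -0.2]
width: 0.211
gripper_force: 20.0
```

Request:
jog_arm:
  motion:
    - [[0,0,0,0,0,0,1],[0,0,0,0,0,0,1],[0,0,0.02,0,0,0,1],[0,0,0.035,0,0,0,1],[0,0,0.042,0,0,0,1],[0,0,0.042,0,0,0,1],[0,0,0.042,0,0,0,1]]

```text
clock: 44.97
position: [0.54, -0.2634, 0.0978]
ee_rot: [-1.809, -2.567, -0.001]
force: [-0.5, 0.1, 0.2]
width: 0.216
gripper_force: 20.0
```

Run:
```python
from h import *
st(); to([.5415,-.2637,.087])
```

```text
t 44.97 pos [ 0.54   -0.2634  0.0978] x [-0.336  0.942  0.001] y [ 0.942  0.336 -0.   ] z [-0.     0.001 -1.   ] F [-0.5  0.1  0.2] w 0.216 j [ 0.85  0.64 -0.73  1.73  0.51  0.97  0.26]
shift [-0.0008  0.0013  0.0108]
```

Request:
jog_arm:
  motion:
    - [[-0.001,0.0015,0.005,0,0,0,1],[-0.001,0.0015,0.011,0,0,0,1],[-0.001,0.0015,0.011,0,0,0,1],[-0.001,0.0015,0.011,0,0,0,-0.2],[-0.001,0.0015,0.011,0,0,0,-0.2],[-0.001,0.0015,0.011,0,0,0,-0.2],[-0.001,0.0015,0.011,0,0,0,-0.2],[-0.001,0.0015,-0.02,0,0,0,-0.2],[-0.001,0.0015,-0.05,0,0,0,-0.2],[-0.001,0.0015,-0.05,0,0,0,-0.2]]

```text
clock: 45.8
position: [0.5447, -0.2653, 0.1532]
ee_rot: [1.809, 2.559, 0.004]
force: [1.4, 0.4, 0.3]
width: 0.597
gripper_force: 0.0
```

Run:
```python
from h import *
st(); shot('side','s4.png'); im=cv2.imread('pics/s4.png'); cv2.imwrite('pics/s4c.png',cv2.resize(im[80:300,170:360],None,fx=2.7,fy=2.7)); to([.433,-.092,.15])
```

```text
t 45.8 pos [ 0.5447 -0.2653  0.1532] x [-0.334  0.943 -0.005] y [0.943 0.334 0.006] z [ 0.007 -0.002 -1.   ] F [1.4 0.4 0.3] w 0.597 j [ 0.88  0.59 -0.77  1.67  0.46  1.06  0.31]
shift [ 2.004e-01 -4.650e-02 -1.000e-04]
```

View pics/s4c.png

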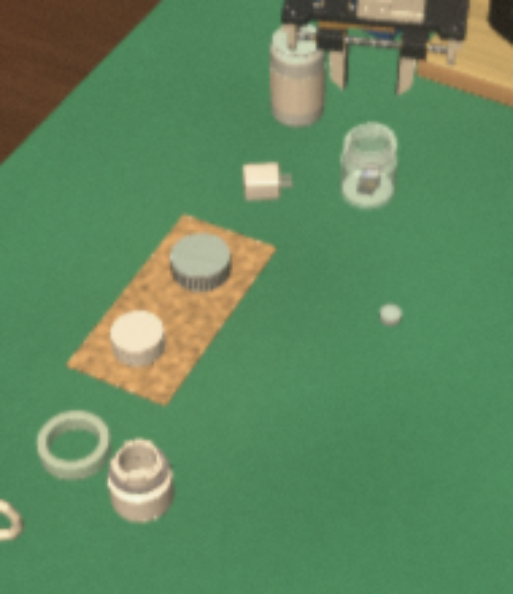

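Both packs are in the jar (368,180), both lids lie flat on the mat, and the coin is still at (390,314). I go to the coin.

Request:
jog_arm:
  motion:
    - [[0.02,-0.005,0,0,0,0,-0.2],[0.05,-0.012,0,0,0,0,-0.2],[0.08,-0.019,0,0,0,0,-0.2],[0.11,-0.026,0,0,0,0,-0.2],[0.14,-0.033,0,0,0,0,-0.2],[0.17,-0.04,0,0,0,0,-0.2],[0.2,-0.045,0,0,0,0,-0.2],[0.2,-0.045,0,0,0,0,-0.2],[0.2,-0.045,0,0,0,0,-0.2],[0.2,-0.045,0,0,0,0,-0.2]]

```text
clock: 46.68
position: [0.4325, -0.0922, 0.1475]
ee_rot: [1.814, 2.565, -0.001]
force: [0.2, 0.1, -0.4]
width: 0.602
gripper_force: 0.0
```

Run:
```python
from h import *
st(); shot('wrist','w5.png'); find('coin0',.0077)
```

```text
t 46.68 pos [ 0.4325 -0.0922  0.1475] x [-0.333  0.943 -0.001] y [ 0.943  0.333 -0.   ] z [ 0.    -0.001 -1.   ] F [ 0.2  0.1 -0.4] w 0.602 j [ 0.8   0.37 -0.87  2.05  0.36  0.89  0.06]
coin0 0.67 [283. 201.] 658 world [ 0.434  -0.0951] mm 23 24 long-axis deg 109.4
shift [-0.0028  0.0003  0.1444]
coin0 0.43 [524. 168.] 9950 world [ 0.6196 -0.0015] mm 70 193 long-axis deg 91.2
shift [0.024  0.2065 0.1444]
```

Request:
jog_arm:
  motion:
    - [[-0.004,0.0005,0.03,0,0,0,-0.2],[-0.004,0.0005,0.06,0,0,0,-0.2],[-0.004,0.0005,0.09,0,0,0,-0.2],[-0.004,0.0005,0.115,0,0,0,-0.2],[-0.004,0.0005,0.135,0,0,0,-0.2],[-0.004,0.0005,0.142,0,0,0,-0.2],[-0.004,0.0005,0.1445,0,0,0,-0.2],[-0.004,0.0005,0.1445,0,0,0,-0.2],[-0.004,0.0005,0.1445,0,0,0,-0.2]]

```text
clock: 47.53
position: [0.435, -0.0955, 0.0039]
ee_rot: [1.814, 2.564, 0.001]
force: [0.6, 0.8, 0.2]
width: 0.599
gripper_force: 0.0
```

Request:
jog_arm:
  motion:
    - [[0,0,0,0,0,0,1],[0,0,0,0,0,0,1],[0,0,0,0,0,0,1],[0,0,0,0,0,0,1],[0,0,0,0,0,0,1],[0,0,0,0,0,0,1],[0,0,0,0,0,0,1]]
  force: 20

```text
clock: 48.12
position: [0.4343, -0.0954, 0.0033]
ee_rot: [1.814, 2.565, -0.0]
force: [0.1, 0.0, 4.2]
width: 0.254
gripper_force: 20.0
```

Request:
jog_arm:
  motion:
    - [[0,0,-0.01,0,0,0,1],[0,0,-0.03,0,0,0,1],[0,0,-0.06,0,0,0,1],[0,0,-0.09,0,0,0,1],[0,0,-0.12,0,0,0,1],[0,0,-0.13,0,0,0,1],[0,0,-0.13,0,0,0,1],[0,0,-0.13,0,0,0,1]]

```text
clock: 48.78
position: [0.4342, -0.0956, 0.1335]
ee_rot: [1.814, 2.564, -0.0]
force: [-0.2, 0.7, -0.2]
width: 0.249
gripper_force: 20.0
```

Run:
```python
from h import *
st(); to([.5485,.2252,.13])
```

```text
t 48.78 pos [ 0.4342 -0.0956  0.1335] x [-0.333  0.943 -0.001] y [0.943 0.333 0.001] z [ 0.001 -0.001 -1.   ] F [-0.2  0.7 -0.2] w 0.249 j [ 0.79  0.39 -0.86  2.06  0.39  0.86  0.04]
shift [0.2645 0.2146 0.0033]
```

Run:
```python
from h import *
a=shot('wrist','w6.png')[:,:,::-1]; b=shot('side')[:,:,::-1]
P,r=st(); u,v=w2px('side',P).astype(int); print(u,v,w2px('wrist',P))
x=cv2.resize(b[v-50:v+40,u-50:u+50],(400,360),interpolation=cv2.INTER_CUBIC); y=cv2.resize(a[200:400,150:420],(400,296))
o=np.zeros((360,800,3),np.uint8); o[:,:400]=x; o[:296,400:]=y; cv2.imwrite('pics/c6.png',o)
find('coin0',P[2])
```

```text
t 48.88 pos [ 0.4333 -0.0954  0.1322] x [-0.333  0.943  0.001] y [ 0.943  0.333 -0.002] z [-0.002  0.    -1.   ] F [0.  0.6 0.2] w 0.25 j [ 0.78  0.39 -0.86  2.06  0.39  0.86  0.04]
316 164 [279.55855494 271.02530801]
coin0 0.8 [283. 271.] 2113 world [ 0.4341 -0.0948] mm 23 25 long-axis deg 109.5
shift [-0.      0.0012  0.1291]
```

View pics/c6.png

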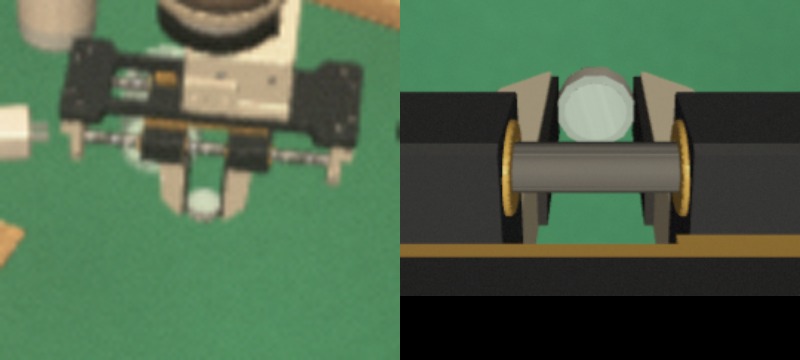

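The coin is held flat, centred between the pads (about (597,105) in the composite). I carry it to the pot.

Request:
jog_arm:
  motion:
    - [[0.015,0.012,0,0,0,0,1],[0.04,0.032,0,0,0,0,1],[0.07,0.057,0,0,0,0,1],[0.1,0.081,0,0,0,0,1],[0.13,0.105,0,0,0,0,1],[0.16,0.13,0,0,0,0,1],[0.19,0.154,0,0,0,0,1],[0.22,0.179,0,0,0,0,1],[0.248,0.201,0,0,0,0,1],[0.2645,0.2146,0,0,0,0,1]]

```text
clock: 49.77
position: [0.5478, 0.2303, 0.1317]
ee_rot: [-1.808, -2.566, -0.0]
force: [0.5, 1.0, 0.3]
width: 0.251
gripper_force: 20.0
```

Request:
jog_arm:
  motion:
    - [[0,0,0,0,0,0,1],[0,0,0,0,0,0,1],[0,0,0.02,0,0,0,1],[0,0,0.04,0,0,0,1],[0,0,0.05,0,0,0,1],[0,0,0.05,0,0,0,1],[0,0,0.05,0,0,0,1]]

```text
clock: 50.35
position: [0.5479, 0.2246, 0.0827]
ee_rot: [-1.814, -2.564, 0.003]
force: [0.6, 0.2, 0.9]
width: 0.252
gripper_force: 20.0
```

Run:
```python
from h import *
st(); to([.5485,.2252,.0665])
```

```text
t 50.35 pos [0.5479 0.2246 0.0827] x [-0.333  0.943 -0.   ] y [ 0.943  0.333 -0.002] z [-0.002 -0.001 -1.   ] F [0.6 0.2 0.9] w 0.252 j [ 0.03  0.66 -0.75  1.76  0.55  0.94 -0.62]
shift [0.0004 0.0008 0.0162]
```

Request:
jog_arm:
  motion:
    - [[0,0.001,0.008,0,0,0,1],[0,0.001,0.0155,0,0,0,1],[0,0.001,0.0155,0,0,0,1],[0,0.001,0.0155,0,0,0,-0.2],[0,0.001,0.0155,0,0,0,-0.2],[0,0.001,0.0155,0,0,0,-0.2],[0,0.001,0.0155,0,0,0,-0.2],[0,0.001,-0.02,0,0,0,-0.2],[0,0.001,-0.055,0,0,0,-0.2],[0,0.001,-0.09,0,0,0,-0.2]]

```text
clock: 51.18
position: [0.5487, 0.226, 0.1743]
ee_rot: [-1.812, -2.565, 0.001]
force: [1.3, 0.5, 0.2]
width: 0.595
gripper_force: 0.0
```

Request:
jog_arm:
  motion:
    - [[-0.03,0,-0.02,0,0,0,-0.2],[-0.06,0,-0.02,0,0,0,-0.2],[-0.09,0,-0.02,0,0,0,-0.2],[-0.09,0,-0.02,0,0,0,-0.2],[-0.09,0,-0.02,0,0,0,-0.2]]

```text
clock: 51.6
position: [0.5801, 0.1387, 0.193]
ee_rot: [1.819, 2.561, -0.001]
force: [-0.9, 0.8, -0.4]
width: 0.601
gripper_force: 0.0
```

Run:
```python
from h import *
st(); a=shot('wrist')[:,:,::-1]; b=shot('side')[:,:,::-1]; t=shot('top')[:,:,::-1]
o=np.zeros((600,800,3),np.uint8); o[:300,:400]=cv2.resize(a,(400,300)); o[:300,400:]=cv2.resize(b[80:320,150:430],(400,300)); u,v=w2px('top',[.5485,.2252,.03]).astype(int); o[300:600,:400]=cv2.resize(t[v-30:v+30,u-40:u+40],(400,300)); u,v=w2px('wrist',[.5485,.2252,.03]).astype(int);print(u,v)
u,v=np.clip(u,60,500),np.clip(v,45,375); o[300:600,400:]=cv2.resize(a[v-45:v+45,u-60:u+60],(400,300)); cv2.imwrite('pics/fin.png',o)
```

```text
t 51.6 pos [0.5801 0.1387 0.193 ] x [-0.329  0.944 -0.001] y [ 0.944  0.329 -0.   ] z [ 0.    -0.001 -1.   ] F [-0.9  0.8 -0.4] w 0.601 j [ 0.22  0.55 -0.82  1.64  0.43  1.14 -0.37]
279 85
```

View pics/fin.png

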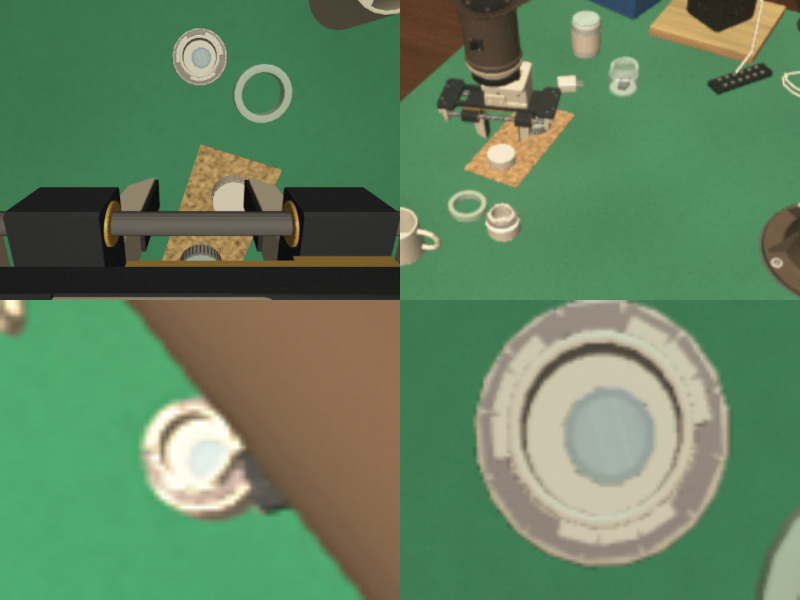

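The coin lies flat in the pot (610,435), the packs are in the jar, both lids are on the mat, and the gripper is clear. I hand in.

```bash
python3 -c "
from cell import *
print(sign_off())"
```

```text
the job is handed in; nothing more can be done
None
```

I handed the job in at about 52 s: both lids lie flat on the mat, the one coin cell is in the child-safe pot, both camera batteries are in the glass jar, and no bystander was touched. The hand-in returned no verdict, so the result is as seen in the last pictures.

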